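Weigh out chocolate blocks on the dial scale

TASK

Weigh out cooking chocolate: one wrapped block already stands in the tin on the kitchen scale; stand further blocks from the wooden box upright in the tin's empty cups, one at a time and set down rather than dropped, until the red needle rests inside the green sector, then stop. Packed side by side, a block can only be taken by its narrow edges, and the cups have finger room only beside its wide faces, so put each block down upright on the free worktop and take it again the other way. Unused blocks stay standing in the box, and the jars, mill, shaker, garlic and lemon stay where they are.

Things in the scene. Friction and masses are not known exactly. Their poses are not given: they have to be found in the camera images.
- choc1_c (a point): block of cooking chocolate in dark brown paper with a cream band, 62 (own x, wide) x 26 (own y, thick) x 70 mm (own z, high), 130 to 170 g; the point is its centre. Starts upright in the wooden box, standing side by side with the two others (3 mm gaps along own y).
- choc2_c (a point): block of cooking chocolate in dark brown paper with a cream band, 62 (own x, wide) x 26 (own y, thick) x 70 mm (own z, high), 130 to 170 g; the point is its centre. Starts upright in the wooden box, standing side by side with the two others (3 mm gaps along own y).
- choc3_c (a point): block of cooking chocolate in dark brown paper with a cream band, 62 (own x, wide) x 26 (own y, thick) x 70 mm (own z, high), 130 to 170 g; the point is its centre. Starts upright in the wooden box, standing side by side with the two others (3 mm gaps along own y).
- choc0_c (a point): block of cooking chocolate in dark brown paper with a cream band, 62 (own x, wide) x 26 (own y, thick) x 70 mm (own z, high), 130 to 170 g; the point is its centre. Already stands upright in the tin's cup3 and stays there.
- cup1 (a point): centre of the inner floor of a cup of the dark three-cup tin on the scale; sinks up to 14 mm as the scale is loaded. Inside, each cup is 70 mm along this frame's x, 80 mm along its y, and open above; the rim is 78 mm over this floor, the walls are 4 mm thick. Empty end cup, at -y.
- cup2 (a point): centre of the inner floor of a cup of the dark three-cup tin on the scale; sinks up to 14 mm as the scale is loaded. Inside, each cup is 70 mm along this frame's x, 80 mm along its y, and open above; the rim is 78 mm over this floor, the walls are 4 mm thick. Empty middle cup; the cups lie 84 mm apart along y.
- cup3 (a point): centre of the inner floor of a cup of the dark three-cup tin on the scale; sinks up to 14 mm as the scale is loaded. Inside, each cup is 70 mm along this frame's x, 80 mm along its y, and open above; the rim is 78 mm over this floor, the walls are 4 mm thick. End cup at +y, which holds a block.
- box_floor (a point): centre of the inner floor (6 mm over the worktop) of the fixed wooden box: 84 mm along x, 102 mm along y outside. Its two end walls at +-y are 58 mm tall, its lips at +-x 14 mm tall (6 mm thick, outer faces at x = +-42 mm), so the blocks can be gripped across their 62 mm (box x) but not across their 26 mm. The worktop between box and scale is free for putting a block down.
- needle (a joint): angle of the scale's red needle, clockwise seen from the front; 0 = straight up the dial, empty; 0.785 rad per 100 g (16 marks round the dial, 50 g each); follows the load by itself and settles in about 0.5 s
- sector (a joint): angle of the middle of the green sector on the dial, same zero and sense as the needle; the sector reaches 0.785 rad (100 g) to either side. It marks the wanted weight and stays as it is set (differs from time to time).
- needle_tip (a point): tip of the needle, 36 mm from the dial's axis. The 95 mm white dial leans back on the scale's front, towards the robot; it reaches 145 mm forward (-x) of the cups and up to 85 mm high. The tin is 78 x 256 mm (x, y) outside, the scale below it narrower in y. The wall cupboard behind overhangs from x = 0.59 on, 0.49 m above the worktop: keep the arm low there.
- sector_mid (a point): middle of the green sector, at the same 36 mm from the dial's axis as the needle tip
- jam_jar_c (a point): jam jar with red label, 68 mm wide, 84 tall; bystander, the point is 42 mm above its underside on its axis
- honey_jar_c (a point): honey jar with dark lid, 64 mm wide, 99 tall; bystander, the point is 50 mm above its underside on its axis
- pepper_mill_c (a point): wooden pepper mill, 58 mm wide, 130 tall; bystander, the point is 65 mm above its underside on its axis
- garlic_c (a point): garlic bulb, 56 mm; bystander, the point is 28 mm above its underside on its axis
- shaker_0_c (a point): glass shaker of pale salt with a steel cap, 31 mm wide, 42 tall; bystander, the point is 21 mm above its underside on its axis
- lemon_c (a point): lemon, 71 x 53 mm, 51 tall; bystander, the point is 26 mm above its underside on its axis
Things that resemble listed ones, but are neither listed nor needed, are in the scene too. What is shaped like the part that bears choc1_c but purple or turquoise is not meant.

How it is judged:
On the way:
1. a first added block stands upright in the tin, released and at rest, the others not yet ((((x of choc1_c in the frame of cup2 between -0.035 and 0.035 m and y of choc1_c in the frame of cup2 between -0.124 and 0.124 m and z of choc1_c in the frame of cup2 between 0.027 and 0.045 m and angle between choc1_c's own z axis and vertical below 0.2 rad) and contact force between the fingers and choc1 below 0.1 N and linear speed of choc1 below 0.03 m/s and not (x of choc2_c in the frame of cup2 between -0.035 and 0.035 m and y of choc2_c in the frame of cup2 between -0.124 and 0.124 m and z of choc2_c in the frame of cup2 between 0.027 and 0.045 m and angle between choc2_c's own z axis and vertical below 0.2 rad) and not (x of choc3_c in the frame of cup2 between -0.035 and 0.035 m and y of choc3_c in the frame of cup2 between -0.124 and 0.124 m and z of choc3_c in the frame of cup2 between 0.027 and 0.045 m and angle between choc3_c's own z axis and vertical below 0.2 rad)) or ((x of choc2_c in the frame of cup2 between -0.035 and 0.035 m and y of choc2_c in the frame of cup2 between -0.124 and 0.124 m and z of choc2_c in the frame of cup2 between 0.027 and 0.045 m and angle between choc2_c's own z axis and vertical below 0.2 rad) and contact force between the fingers and choc2 below 0.1 N and linear speed of choc2 below 0.03 m/s and not (x of choc1_c in the frame of cup2 between -0.035 and 0.035 m and y of choc1_c in the frame of cup2 between -0.124 and 0.124 m and z of choc1_c in the frame of cup2 between 0.027 and 0.045 m and angle between choc1_c's own z axis and vertical below 0.2 rad) and not (x of choc3_c in the frame of cup2 between -0.035 and 0.035 m and y of choc3_c in the frame of cup2 between -0.124 and 0.124 m and z of choc3_c in the frame of cup2 between 0.027 and 0.045 m and angle between choc3_c's own z axis and vertical below 0.2 rad)) or ((x of choc3_c in the frame of cup2 between -0.035 and 0.035 m and y of choc3_c in the frame of cup2 between -0.124 and 0.124 m and z of choc3_c in the frame of cup2 between 0.027 and 0.045 m and angle between choc3_c's own z axis and vertical below 0.2 rad) and contact force between the fingers and choc3 below 0.1 N and linear speed of choc3 below 0.03 m/s and not (x of choc1_c in the frame of cup2 between -0.035 and 0.035 m and y of choc1_c in the frame of cup2 between -0.124 and 0.124 m and z of choc1_c in the frame of cup2 between 0.027 and 0.045 m and angle between choc1_c's own z axis and vertical below 0.2 rad) and not (x of choc2_c in the frame of cup2 between -0.035 and 0.035 m and y of choc2_c in the frame of cup2 between -0.124 and 0.124 m and z of choc2_c in the frame of cup2 between 0.027 and 0.045 m and angle between choc2_c's own z axis and vertical below 0.2 rad)))), for 0.2 s.
At the end, for the whole second after the job is handed in: The needle tip rests inside the green sector (within 0.785 rad of its middle). The first block still stands in the tin; each of the other three stands either on the floor of the tin or in the wooden box; all are upright (within 0.2 rad), released and at rest (distance between needle_tip and sector_mid below 0.0276 m and x of choc0_c in the frame of cup2 between -0.035 and 0.035 m and y of choc0_c in the frame of cup2 between -0.124 and 0.124 m and z of choc0_c in the frame of cup2 between 0.027 and 0.045 m and angle between choc0_c's own z axis and vertical below 0.2 rad and linear speed of each of choc0, choc1, choc2, choc3 below 0.03 m/s and ((x of choc1_c in the frame of cup2 between -0.035 and 0.035 m and y of choc1_c in the frame of cup2 between -0.124 and 0.124 m and z of choc1_c in the frame of cup2 between 0.027 and 0.045 m and angle between choc1_c's own z axis and vertical below 0.2 rad) or (x of choc1_c in the frame of box_floor between -0.04 and 0.04 m and y of choc1_c in the frame of box_floor between -0.05 and 0.05 m and z of choc1_c in the frame of box_floor between 0.027 and 0.045 m and angle between choc1_c's own z axis and vertical below 0.2 rad)) and ((x of choc2_c in the frame of cup2 between -0.035 and 0.035 m and y of choc2_c in the frame of cup2 between -0.124 and 0.124 m and z of choc2_c in the frame of cup2 between 0.027 and 0.045 m and angle between choc2_c's own z axis and vertical below 0.2 rad) or (x of choc2_c in the frame of box_floor between -0.04 and 0.04 m and y of choc2_c in the frame of box_floor between -0.05 and 0.05 m and z of choc2_c in the frame of box_floor between 0.027 and 0.045 m and angle between choc2_c's own z axis and vertical below 0.2 rad)) and ((x of choc3_c in the frame of cup2 between -0.035 and 0.035 m and y of choc3_c in the frame of cup2 between -0.124 and 0.124 m and z of choc3_c in the frame of cup2 between 0.027 and 0.045 m and angle between choc3_c's own z axis and vertical below 0.2 rad) or (x of choc3_c in the frame of box_floor between -0.04 and 0.04 m and y of choc3_c in the frame of box_floor between -0.05 and 0.05 m and z of choc3_c in the frame of box_floor between 0.027 and 0.045 m and angle between choc3_c's own z axis and vertical below 0.2 rad))); the robot touches nothing.
It fails at once if a block is dropped (falls faster than 0.5 m/s out of the fingers) ((linear speed of choc0 above 0.5 m/s and contact force between the fingers and choc0 below 0.05 N) or (linear speed of choc1 above 0.5 m/s and contact force between the fingers and choc1 below 0.05 N) or (linear speed of choc2 above 0.5 m/s and contact force between the fingers and choc2 below 0.05 N) or (linear speed of choc3 above 0.5 m/s and contact force between the fingers and choc3 below 0.05 N)).
It fails at once if a bystander is moved more than 40 mm (distance of any of jam_jar_c, honey_jar_c, pepper_mill_c, garlic_c, shaker_0_c, lemon_c from where it was at the start of the episode above 0.04 m).
It also fails if it takes over 72 s, if anything falls off the work surface, if the arm or the gripper's body presses on something with over 40 N, if the wrist force passes 120 N, or if a joint passes its speed limit or range.

ROBOT

A 7-joint arm with a two-finger parallel gripper is mounted at the origin on a cart in front of the work surface, level with it; the furniture and walls round the work are solid. World frame = base frame: x ahead of the robot, y to its left, z up, the work surface at z = 0. Lengths are in m, angles in rad, forces in N, time in s.
With the tool pointing down it reaches from about 0.35 to 0.9 m from the base axis. Payload 8.1 kg.
Tool frame: the origin (TCP) lies at the centre of the arm's flange, where the gripper is bolted on; the fingertips stand 173 mm ahead of it and the grasp point (between the pads) lies 155 mm ahead of it; y points along the fingers, z is the direction in which the jaws open and shut, and the axes are right-handed (so a half turn about y gives the same grasp; the last joint's range is limited). The gripper opens to 85 mm and grips with 20 to 120 N. Pads are 22 mm wide; open, the fingers measure 114 mm over their backs; the gripper's body (76 mm by 85 mm) begins 54 mm behind the grasp point. The pads swing forward as they close: fully open they stand 13 mm farther back than shut.
Start: joints at [-1.427, 0.434, 0.025, 1.573, -0.012, 1.134, -0.075], TCP at [0.153, 0.606, 0.405] pointing down, gripper open.
Joint ranges: [-2.62, 2.62], [-0.44, 2.09], [-1.27, 1.32], [0.08, 2.57], [-1.32, 4.46], [0.12, 2], [-2.74, 2.74]. Speed limits (rad/s): [2.22, 2.22, 3.01, 3.01, 3.14, 3.14, 3.14].

INTERFACE

Orientations are given as a unit quaternion [w, x, y, z].
In Python, from cell import bot gives the robot as it stands.
- The arm moves only by the tool move_arm, never from a script. Its argument "plan" is a list of rows, each a list of 3 entries, a list of its own where there are three numbers: the opening in per cent of the stroke, from 0 (shut) to 100 (fully open), then the shift along the world's x, y, z in cm, then the turn, a rotation vector about the world's x, y, z in rad. In form: [[grip, [tx, ty, tz], [rx, ry, rz]], ...]. A call has 1 to 10 rows; each row is the pose to reach, as a shift and turn from the pose measured when the call began; what a row does not reach only later rows make up. A row lasts 1/12 s, in which the tool goes at most 41.7 mm and 7.16 degrees, less where a joint would pass 70% of its speed; a pose out of reach is approached as far as the arm can. A call with a gripper value outside its range is refused whole. The fingers move at their own pace and stop on an object; "force" is the grip in N (left out, the last holds). Time passes only in rows, so rows that repeat a pose let the fingers close. It gives the time, the measured TCP pose, the force and the opening at its end, in the units of the state.
- bot.read_state(): the state, without advancing time (a new reading comes with each control period).
- bot.capture(name): name is "scene" or "top" or "wrist"; returns the picture (480x640x3 uint8, red, green, blue); there is no depth.
- bot.camera_params(name): a dict with "camera_matrix" (3x3 intrinsics, pixels), "extrinsics" (4x4, takes a point from world to camera coordinates). Camera axes: x right, y up, looking along -z (the intrinsics and any distortion apply to the point x, -y, -z); pixel columns grow to the right and rows downward; lengths in m; the calibration is good to about 2 mm. A picture is of the moment at which its call begins: read the wrist's pose just before it. camera_params takes no time and is no camera call; for the wrist camera it gives the pose at the moment of the call.
- bot.finish_job(): hands the job in, once; it reports no verdict.
The state is a dict: "clock": time; "joints": joint angles; "joint_vel": joint speeds; "joint_torque": joint torques, N m; "tool_pos": TCP position; "tool_rot": TCP orientation; "wrist_force": force on the tool from outside, world axes, zero at the start; "wrist_torque": the same for the moment, N m; "opening": finger opening in m.
Only numpy, scipy, OpenCV 4.12 (cv2) and the standard library are available. Lean on these libraries where they do the work, as an engineer would, in place of code of your own. Each camera call takes 0.05 s, during which the arm holds its last target.

## Working session

There is one attempt and no reset: what is moved stays moved. The work goes in short steps, Python scripts to look and compute and a tool call to move; the robot and the scene stay as the last step left them, time stands still between calls to the robot, and variables do not carry over. Pictures are saved under pics/ and viewed, and the job is handed in when it is done.

Besides the shell and the picture viewer there is one more tool, called after "Request:" as name([rows], argument=value, ...), one row to a line, values as JSON. move_arm: Moves the arm, as the interface text tells. Its arguments: {"type":"object","properties":{"plan":{"type":"array","items":{"type":"array"}},"force":{"type":"number"}},"required":["plan"]}

```bash
ls; mkdir -p pics; python3 - <<'E'
from cell import bot
import cv2,numpy as np
np.set_printoptions(precision=4,suppress=True)
s=bot.read_state();print(s)
for n in ["scene","top","wrist"]:
    p=bot.camera_params(n);print(n,p)
    cv2.imwrite(f"pics/{n}0.png",bot.capture(n)[:,:,::-1])
E
```

```text
pics
{'clock': 0.0, 'joints': array([-1.4266,  0.4352,  0.025 ,  1.5742, -0.0116,  1.134 , -0.0751]), 'joint_vel': array([-0.    ,  0.0008, -0.0001, -0.    , -0.0012,  0.0015,  0.0009]), 'joint_torque': array([ -0.0001, -67.046 ,   1.0246, -31.6221,   0.0154,   0.0125,
         0.    ]), 'tool_pos': array([0.1527, 0.6058, 0.4039]), 'tool_rot': array([-0.7011,  0.7023, -0.0871,  0.087 ]), 'wrist_force': array([ 0.6904,  0.8071, -0.0823]), 'wrist_torque': array([-0.0953, -0.0245, -0.0025]), 'opening': 0.0856013845948833}
scene {'camera_matrix': array([[463.5692,   0.    , 318.1179],
       [  0.    , 463.5692, 243.7835],
       [  0.    ,   0.    ,   1.    ]]), 'extrinsics': array([[ 0.6015, -0.7989,  0.0021, -0.2407],
       [ 0.4974,  0.3766,  0.7815, -0.3471],
       [-0.6251, -0.469 ,  0.6239, -0.9961],
       [ 0.    ,  0.    ,  0.    ,  1.    ]])}
top {'camera_matrix': array([[437.4448,   0.    , 311.9091],
       [  0.    , 437.4448, 243.0558],
       [  0.    ,   0.    ,   1.    ]]), 'extrinsics': array([[ 0.0131, -0.9999, -0.011 ,  0.0736],
       [ 0.9955,  0.012 ,  0.0936, -0.5281],
       [-0.0935, -0.0122,  0.9955, -1.2874],
       [ 0.    ,  0.    ,  0.    ,  1.    ]])}
wrist {'camera_matrix': array([[338.9157,   0.    , 326.7539],
       [  0.    , 338.9157, 235.9831],
       [  0.    ,   0.    ,   1.    ]]), 'extrinsics': array([[ 0.2444,  0.9697, -0.0014, -0.6247],
       [-0.9233,  0.2323, -0.3059,  0.0396],
       [-0.2963,  0.076 ,  0.9521, -0.3803],
       [ 0.    ,  0.    ,  0.    ,  1.    ]])}
```

View pics/scene0.png

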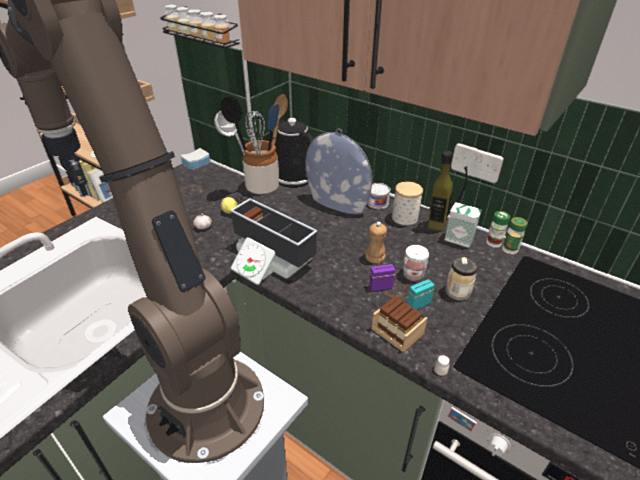

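View pics/top0.png

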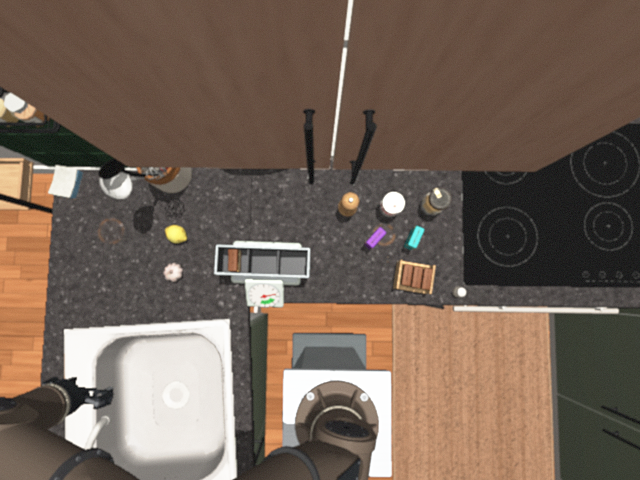

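View pics/wrist0.png

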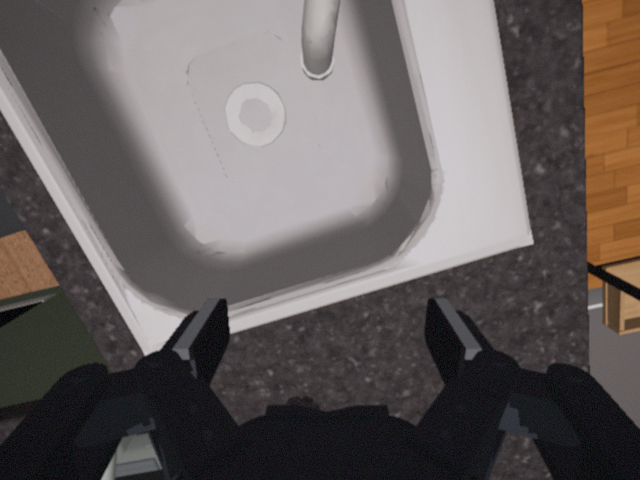

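The scene view shows the box (400,320), the tin and scale (270,245), and purple and turquoise decoys near (382,278) and (420,293). In the top view the box is at (416,277) and the tin at (262,261).

```bash
cat > h.py <<'E'
import numpy as np,cv2
np.set_printoptions(precision=4,suppress=True)
from cell import bot
def ray(P,u,v):
    K=P["camera_matrix"];E=P["extrinsics"];R=E[:3,:3];t=E[:3,3]
    d=np.array([(u-K[0,2])/K[0,0],-(v-K[1,2])/K[1,1],-1.])
    return -R.T@t, R.T@d
def plane(P,u,v,z):
    o,d=ray(P,u,v);return o+d*(z-o[2])/d[2]
def proj(P,X):
    K=P["camera_matrix"];E=P["extrinsics"];c=E[:3,:3]@np.asarray(X,float)+E[:3,3]
    return np.array([K[0,0]*c[0]/-c[2]+K[0,2],K[1,1]*-c[1]/-c[2]+K[1,2]])
def tri(rays):
    A=np.zeros((3,3));b=np.zeros(3)
    for o,d in rays:
        d=d/np.linalg.norm(d);M=np.eye(3)-np.outer(d,d);A+=M;b+=M@o
    X=np.linalg.solve(A,b);return X,[np.linalg.norm(np.cross(X-o,d/np.linalg.norm(d))) for o,d in rays]
E
python3 - <<'E'
import cv2
t=cv2.imread("pics/top0.png");s=cv2.imread("pics/scene0.png")
cv2.imwrite("pics/c1.png",cv2.resize(t[225:315,205:335],None,fx=6,fy=6,interpolation=2))
cv2.imwrite("pics/c2.png",cv2.resize(t[185:305,330:475],None,fx=5,fy=5,interpolation=2))
cv2.imwrite("pics/c3.png",cv2.resize(s[190:290,215:325],None,fx=6,fy=6,interpolation=2))
E
```

```text
(no output)
```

View pics/c1.png

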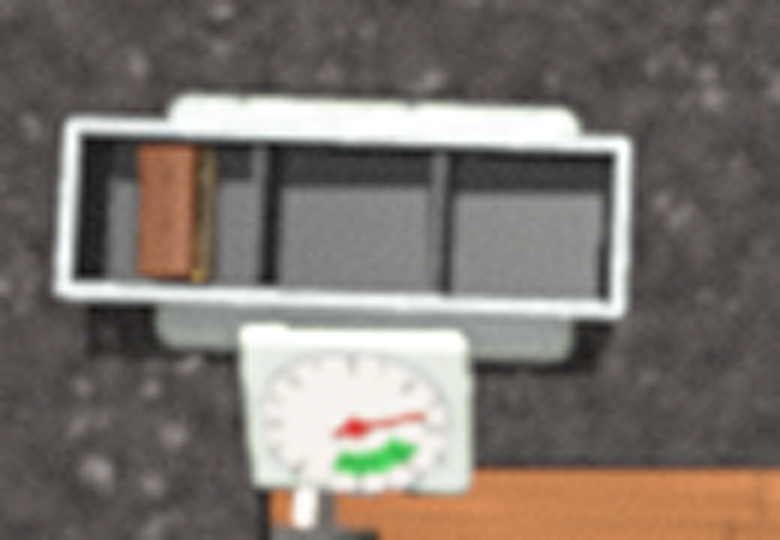

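View pics/c2.png

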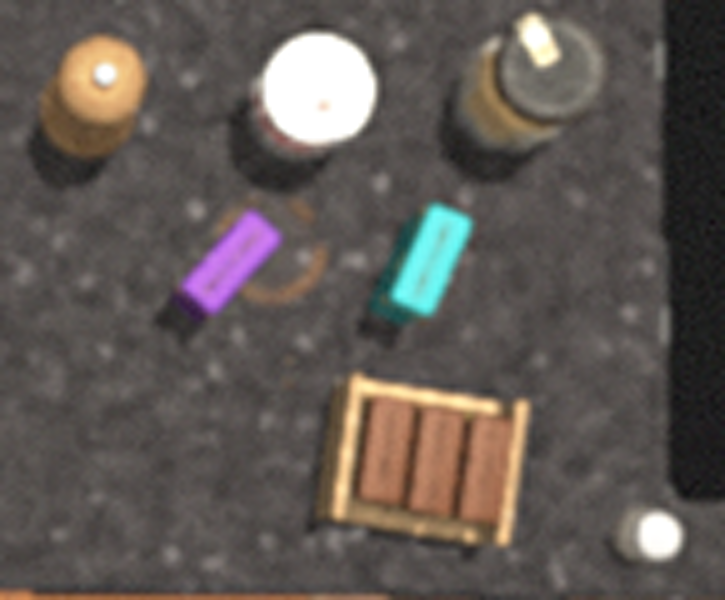

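View pics/c3.png

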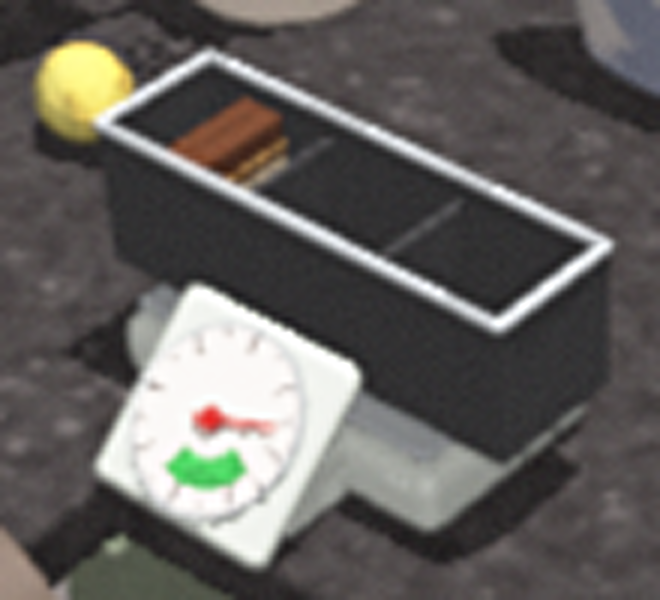

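```bash
python3 - <<'E'
from h import *
from scipy.spatial.transform import Rotation as Ro
s=bot.read_state();q=s["tool_rot"];R=Ro.from_quat(q,scalar_first=True).as_matrix();print(R)
P=bot.camera_params("top");S=bot.camera_params("scene")
W=bot.camera_params("wrist");E=W["extrinsics"];c=-E[:3,:3].T@E[:3,3];print("cam in tool",R.T@(c-s["tool_pos"]),"axes",R.T@E[:3,:3].T)
def mask(n,lo,hi,roi):
    im=cv2.imread(f"pics/{n}0.png");hs=cv2.cvtColor(im,cv2.COLOR_BGR2HSV)
    m=cv2.inRange(hs,lo,hi);k=np.zeros_like(m);a,b,c,d=roi;k[b:d,a:c]=m[b:d,a:c];return k
for n,roi in (("top",(395,260,440,295)),("top",(215,245,250,275))):
    m=mask(n,(0,80,50),(14,200,180),roi)
    cs,_=cv2.findContours(m,0,2)
    for c in cs:
        if cv2.contourArea(c)<40: continue
        r=cv2.minAreaRect(c);b=cv2.boxPoints(r)
        w=np.array([plane(P,u,v,.076 if roi[0]>300 else .1)[:2] for u,v in b]);print(n,r,"ctr",w.mean(0));print(w)
# tin rim corners from top & scene
t=[(70,125),(627,145),(617,310),(63,292)]
sc=[(213,55),(605,243),(500,325),(105,122)]
for a,b in zip(t,sc):
    u,v=a[0]/6+205,a[1]/6+225;U,V=b[0]/6+215,b[1]/6+190
    print(tri([ray(P,u,v),ray(S,U,V)]))
# box corners
for z,(a,b) in ((.058,(355,380)),(.058,(523,403)),(.058,(503,540)),(.058,(337,520))):
    print("box",plane(P,a/5+330,b/5+185,z))
E
```

```text
[[ 0.9697 -0.0002  0.2444]
 [-0.2444 -0.0012  0.9697]
 [ 0.0001 -1.     -0.0012]]
cam in tool [-0.0786  0.0307  0.0005] axes [[ 0.     -0.9521 -0.3058]
 [-0.      0.3058 -0.9521]
 [ 1.      0.     -0.    ]]
top ((416.05999755859375, 277.0799560546875), (29.557065963745117, 22.203153610229492), 8.130102157592773) ctr [ 0.4284 -0.219 ]
[[ 0.4024 -0.1727]
 [ 0.4652 -0.1821]
 [ 0.4543 -0.2655]
 [ 0.3917 -0.2558]]
top ((233.0, 260.0), (22.0, 10.0), 90.0) ctr [0.4694 0.3016]
[[0.5003 0.3167]
 [0.5007 0.2883]
 [0.4385 0.2865]
 [0.4381 0.3148]]
(array([0.5085, 0.3403, 0.1283]), [np.float64(0.003065776266314707), np.float64(0.0030657762663147013)])
(array([0.5006, 0.0848, 0.1311]), [np.float64(0.0007594724353100108), np.float64(0.000759472435309969)])
(array([0.4259, 0.0875, 0.1296]), [np.float64(0.0019424916622225634), np.float64(0.0019424916622225836)])
(array([0.4321, 0.3401, 0.1297]), [np.float64(0.003753140633952072), np.float64(0.0037531406339519607)])
box [ 0.4747 -0.1798  0.058 ]
box [ 0.4626 -0.2771  0.058 ]
box [ 0.3834 -0.2645  0.058 ]
box [ 0.3936 -0.169   0.058 ]
```

Request:
move_arm([
  [100,[4,-4,0],[0,0,-0.12]],
  [100,[8,-8,0],[0,0,-0.24]],
  [100,[12,-12,0],[0,0,-0.36]],
  [100,[16,-16,0],[0,0,-0.48]],
  [100,[19,-20,-1],[0,0,-0.6]],
  [100,[21,-24,-2],[0,0,-0.72]],
  [100,[23,-28,-3],[0,0,-0.84]],
  [100,[25,-32,-4],[0,0,-0.96]],
  [100,[26,-36,-5],[0,0,-1.08]],
  [100,[27,-40,-6],[0,0,-1.2]],
])

```text
clock: 0.98
tool_pos: [0.3961, 0.2761, 0.3612]
tool_rot: [-0.528, 0.529, -0.47, 0.47]
wrist_force: [1.0, 0.1, 0.5]
opening: 0.0855
```

Request:
move_arm([
  [100,[1,-4,0],[0,0,-0.05]],
  [100,[2,-8,0],[0,0,-0.1]],
  [100,[3,-12,0],[0,0,-0.15]],
  [100,[3,-16,0],[0,0,-0.2]],
  [100,[3,-20,-1],[0,0,-0.25]],
  [100,[3,-24,-1],[0,0,-0.25]],
  [100,[3,-28,-2],[0,0,-0.25]],
  [100,[3,-32,-2],[0,0,-0.25]],
  [100,[3,-36,-2],[0,0,-0.25]],
  [100,[3,-40,-2],[0,0,-0.25]],
])

```text
clock: 1.82
tool_pos: [0.4255, -0.1257, 0.3412]
tool_rot: [0.466, -0.466, 0.532, -0.532]
wrist_force: [0.4, 0.0, 0.2]
opening: 0.0856
```

```bash
python3 - <<'E'
from h import *
import pickle
s=bot.read_state();P=bot.camera_params("wrist");im=bot.capture("wrist")
cv2.imwrite("pics/w1.png",im[:,:,::-1]);pickle.dump((s,P),open("w1.pkl","wb"));print(s["tool_pos"],s["tool_rot"],s["joints"])
E
```

```text
[ 0.4255 -0.1257  0.3412] [ 0.466  -0.4659  0.5321 -0.5316] [-0.3748  0.235   0.6558  2.1158 -0.1911  0.8479  0.263 ]
```

View pics/w1.png

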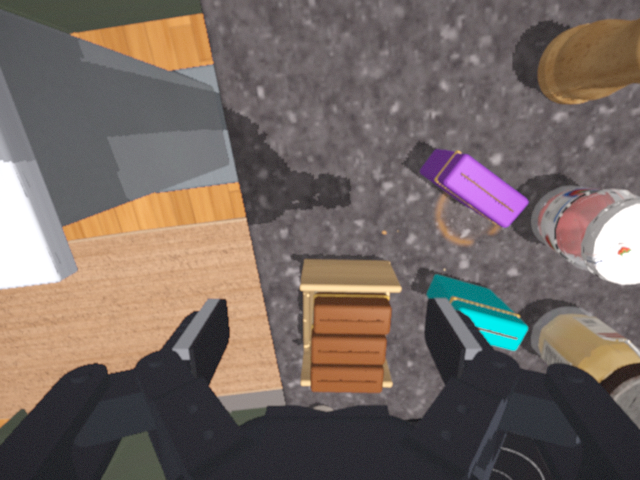

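```bash
python3 - <<'E'
import cv2
s=cv2.imread("pics/w1.png")
cv2.imwrite("pics/c4.png",cv2.resize(s[250:410,285:535],None,fx=3.2,fy=3.2,interpolation=2))
E
```

```text
(no output)
```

View pics/c4.png

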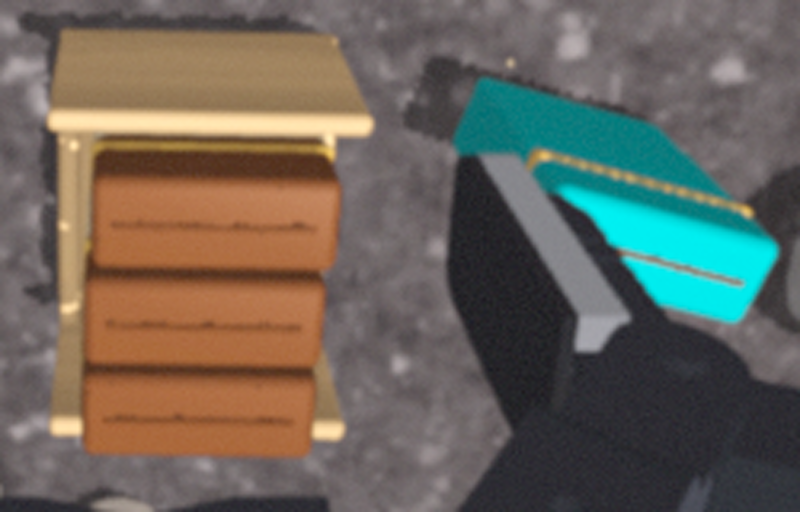

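```bash
python3 - <<'E'
from h import *
import pickle
s,W=pickle.load(open("w1.pkl","rb"));P=bot.camera_params("top")
B=[[(93,180),(340,183),(332,270),(92,265)],[(88,283),(325,282),(320,367),(86,365)],[(87,375),(316,376),(311,457),(84,453)]]
T=[(387,451),(437,461),(488,470)]
for b,t in zip(B,T):
    b=np.array(b)/3.2+[285,250];t=np.array(t)/5+[330,185];c=b.mean(0)
    X,e=tri([ray(W,*c),ray(P,*t)]);print("tri",X,e)
    w=np.array([plane(W,*q,.076)[:2] for q in b]);print("wr@.076",w.mean(0),"yaw",np.arctan2(*(w[1]+w[2]-w[0]-w[3])[::-1]),"w",np.linalg.norm(w[1]-w[0]),"top@.076",plane(P,*t,.076))
for q in [(480,80),(665,130)]: print("turq base",plane(W,q[0]/3.2+285,q[1]/3.2+250,0))
for q in [(560,187),(778,250),(740,322)]: print("turq top",plane(W,q[0]/3.2+285,q[1]/3.2+250,0.06))
E
```

```text
tri [ 0.4348 -0.1949  0.074 ] [np.float64(0.0013757821107602893), np.float64(0.0013757821107602897)]
wr@.076 [ 0.4361 -0.1939] yaw -0.1512878062724726 w 0.06011467097878467 top@.076 [ 0.4334 -0.1944  0.076 ]
tri [ 0.4293 -0.2233  0.0744] [np.float64(0.0012508798236194995), np.float64(0.0012508798236196504)]
wr@.076 [ 0.4306 -0.2224] yaw -0.13523133332405532 w 0.05954879638385033 top@.076 [ 0.428  -0.2228  0.076 ]
tri [ 0.4246 -0.2528  0.0726] [np.float64(0.0013094334828314168), np.float64(0.0013094334828314617)]
wr@.076 [ 0.4261 -0.2502] yaw -0.14614553875241618 w 0.059349420875580323 top@.076 [ 0.4233 -0.2518  0.076 ]
turq base [ 0.5243 -0.2009  0.    ]
turq base [ 0.5818 -0.226   0.    ]
turq top [ 0.5267 -0.2045  0.06  ]
turq top [ 0.5839 -0.2312  0.06  ]
turq top [ 0.5747 -0.2527  0.06  ]
```

Block tops are at z ≈ 0.074–0.076 from the two views, and block 3 (the −y one) is at (0.425, −0.252) with yaw ≈ −0.15. I'm going to grip it.

Request:
move_arm([
  [100,[0,-4,0],[0,0,-0.02]],
  [100,[0,-8,0],[0,0,-0.02]],
  [100,[0,-12,0],[0,0,-0.02]],
  [100,[0,-12.6,-2],[0,0,-0.02]],
  [100,[0,-12.6,-4],[0,0,-0.02]],
  [100,[0,-12.6,-6.5],[0,0,-0.02]],
  [100,[0,-12.6,-9],[0,0,-0.02]],
  [100,[0,-12.6,-11.5],[0,0,-0.02]],
  [100,[0,-12.6,-14],[0,0,-0.02]],
  [100,[0,-12.6,-14],[0,0,-0.02]],
], force=35)

```text
clock: 2.7
tool_pos: [0.425, -0.2587, 0.1988]
tool_rot: [-0.458, 0.459, -0.538, 0.539]
wrist_force: [2.9, 0.1, -1.8]
opening: 0.0855
```

```bash
python3 - <<'E'
from h import *
print(bot.read_state()["tool_pos"])
a=bot.capture("wrist");b=bot.capture("scene")
cv2.imwrite("pics/w2.png",np.hstack([cv2.resize(a,(400,300)),cv2.resize(b[270:370,350:480],(400,300))])[:,:,::-1])
E
```

```text
[ 0.425  -0.2587  0.1988]
```

View pics/w2.png

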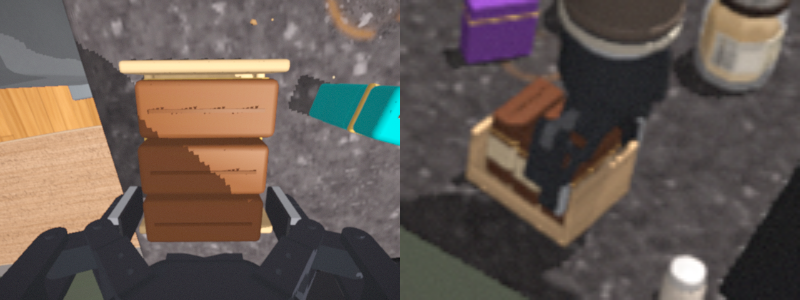

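Request:
move_arm([
  [100,[0,0.6,0],[0,0,0]],
  [100,[0,0.6,0],[0,0,0]],
  [100,[0,0.6,0],[0,0,0]],
])

```text
clock: 3.05
tool_pos: [0.425, -0.2525, 0.2018]
tool_rot: [-0.458, 0.459, -0.537, 0.539]
wrist_force: [0.4, -0.5, 1.0]
opening: 0.0851
```

```bash
python3 - <<'E'
from h import *
s=bot.read_state();print(s["tool_pos"],s["wrist_force"],s["joint_vel"])
W=bot.camera_params("wrist")
a=bot.capture("wrist")
cv2.imwrite("pics/w3.png",a[80:480,:,::-1])
for z in (.076,.045): print(proj(W,s["tool_pos"]+[0,0,z-s["tool_pos"][2]]))
E
```

```text
[ 0.425  -0.2525  0.2018] [ 0.3615 -0.495   0.9548] [ 0.0055  0.0015  0.0039 -0.0033 -0.0009 -0.0025  0.0071]
[327.7483 370.9017]
[327.386  320.8131]
```

View pics/w3.png

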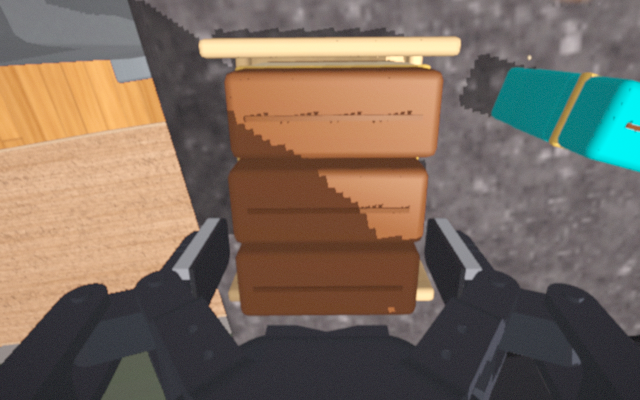

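Request:
move_arm([
  [100,[0,0.3,-0.3],[0,0,0]],
  [100,[0,0.3,-0.3],[0,0,0]],
  [60,[0,0.3,-0.3],[0,0,0]],
  [60,[0,0.3,-0.3],[0,0,0]],
  [60,[0,0.3,-0.3],[0,0,0]],
  [60,[0,0.3,-0.3],[0,0,0]],
  [60,[0,0.3,-0.3],[0,0,0]],
  [60,[0,0.3,-0.3],[0,0,0]],
], force=35)

```text
clock: 3.77
tool_pos: [0.4249, -0.2498, 0.1989]
tool_rot: [-0.458, 0.459, -0.537, 0.539]
wrist_force: [-0.4, 1.4, 6.0]
opening: 0.0616
```

Request:
move_arm([
  [60,[0,0,1],[0,0,0]],
  [60,[0,0,3],[0,0,0]],
  [60,[0,0,5.5],[0,0,0]],
  [60,[0,0,8],[0,0,0]],
  [60,[0,1,10.5],[0,0,0]],
  [60,[0.5,4,11],[0,0,0.03]],
  [60,[1,7.5,11],[0,0,0.06]],
  [60,[1.5,11,11],[0,0,0.09]],
  [60,[2,14.5,11],[0,0,0.12]],
  [60,[2.5,18,11],[0,0,0.12]],
])

```text
clock: 4.6
tool_pos: [0.4497, -0.0685, 0.3096]
tool_rot: [-0.49, 0.49, -0.508, 0.511]
wrist_force: [0.8, -0.6, -1.8]
opening: 0.0617
```

Request:
move_arm([
  [60,[0,2,0],[0,0,0]],
  [60,[0,3,0],[0,0,0]],
  [60,[0,3,0],[0,0,0]],
  [60,[0,3,0],[0,0,0]],
])

```text
clock: 4.93
tool_pos: [0.4495, -0.039, 0.3098]
tool_rot: [-0.49, 0.491, -0.508, 0.511]
wrist_force: [-0.6, 0.7, -1.4]
opening: 0.0618
```

```bash
python3 - <<'E'
from h import *
s=bot.read_state();print(s["tool_pos"],s["tool_rot"],s["wrist_force"],s["opening"])
a=bot.capture("wrist");b=bot.capture("scene")
cv2.imwrite("pics/w4.png",np.hstack([cv2.resize(a,(400,300)),cv2.resize(b[210:360,280:480],(400,300))])[:,:,::-1])
E
```

```text
[ 0.4495 -0.039   0.3098] [-0.4902  0.4906 -0.5082  0.5106] [-0.6421  0.6503 -1.4346] 0.061771143383757984
```

View pics/w4.png

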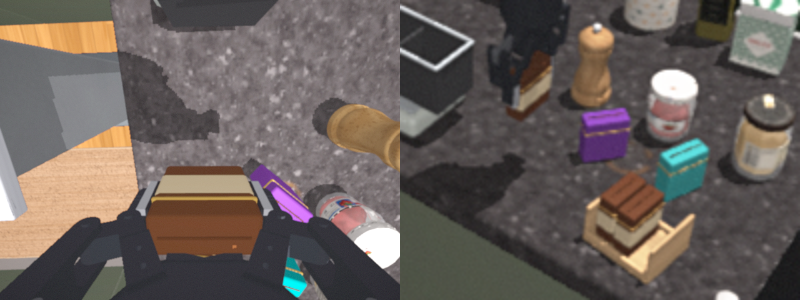

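The block is held upright and the other two still stand in the box. I'm lowering it to the worktop.

Request:
move_arm([
  [60,[0,0,-3],[0,0,0]],
  [60,[0,0,-6],[0,0,0]],
  [60,[0,0,-8.5],[0,0,0]],
  [60,[0,0,-10],[0,0,0]],
  [60,[0,0,-10.8],[0,0,0]],
  [60,[0,0,-11.2],[0,0,0]],
  [60,[0,0,-11.4],[0,0,0]],
  [60,[0,0,-11.5],[0,0,0]],
  [60,[0,0,-11.6],[0,0,0]],
  [60,[0,0,-11.6],[0,0,0]],
])

```text
clock: 5.87
tool_pos: [0.4498, -0.0401, 0.1944]
tool_rot: [-0.49, 0.49, -0.509, 0.512]
wrist_force: [-0.3, -0.8, -1.9]
opening: 0.0621
```

Request:
move_arm([
  [60,[0,0,-0.1],[0,0,0]],
  [60,[0,0,-0.2],[0,0,0]],
  [60,[0,0,-0.2],[0,0,0]],
])

```text
clock: 6.12
tool_pos: [0.4502, -0.04, 0.193]
tool_rot: [-0.49, 0.489, -0.508, 0.512]
wrist_force: [-1.6, 0.2, 6.8]
opening: 0.062
```

```bash
python3 - <<'E'
from h import *
s=bot.read_state();print(s["tool_pos"],s["wrist_force"],s["wrist_torque"],s["opening"])
a=bot.capture("wrist");b=bot.capture("scene")
cv2.imwrite("pics/w5.png",np.hstack([cv2.resize(a,(400,300)),cv2.resize(b[210:360,280:480],(400,300))])[:,:,::-1])
E
```

```text
[ 0.4502 -0.04    0.193 ] [-1.583   0.2326  6.8253] [0.1236 0.4461 0.0432] 0.062046476206854294
```

View pics/w5.png

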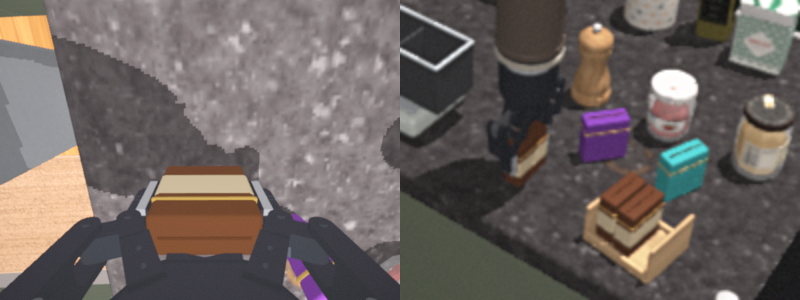

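Contact with the worktop is felt (+6.8 N), so I'm releasing and rising.

Request:
move_arm([
  [80,[0,0,0],[0,0,0]],
  [100,[0,0,0],[0,0,0]],
  [100,[0,0,0],[0,0,0]],
  [100,[0,0,0],[0,0,0]],
  [100,[0,0,2],[0,0,0]],
  [100,[0,0,5],[0,0,0]],
  [100,[0,0,8],[0,0,0]],
  [100,[0,0,10.5],[0,0,0.1]],
  [100,[0,0,11],[0,0,0.2]],
  [100,[0,0,11],[0,0,0.3]],
])

```text
clock: 7.05
tool_pos: [0.4508, -0.0399, 0.3049]
tool_rot: [0.563, -0.56, 0.427, -0.432]
wrist_force: [1.1, -0.2, -0.8]
opening: 0.0855
```

Request:
move_arm([
  [90,[0,0,0],[0,0,0.12]],
  [80,[0,0,0],[0,0,0.24]],
  [70,[0,0,0],[0,0,0.36]],
  [60,[0,0,0],[0,0,0.48]],
  [60,[0,0,0],[0,0,0.6]],
  [60,[0,0,0],[0,0,0.72]],
  [60,[0,0,0],[0,0,0.84]],
  [60,[0,0,0],[0,0,0.96]],
  [60,[0,0,0],[0,0,1.08]],
  [60,[0,0,0],[0,0,1.2]],
])

```text
clock: 7.88
tool_pos: [0.4507, -0.04, 0.3049]
tool_rot: [0.709, -0.703, 0.034, -0.036]
wrist_force: [-0.8, -0.6, 0.1]
opening: 0.0509
```

```bash
python3 - <<'E'
from h import *
import pickle
from scipy.spatial.transform import Rotation as Ro
s=bot.read_state();P=bot.camera_params("wrist")
R=Ro.from_quat(s["tool_rot"],scalar_first=True).as_matrix()
print(s["tool_pos"],s["opening"],"jaw az",np.arctan2(R[1,2],R[0,2]),s["joints"])
a=bot.capture("wrist");pickle.dump((s,P),open("w6.pkl","wb"))
cv2.imwrite("pics/w6.png",a[:,:,::-1]);cv2.imwrite("pics/t6.png",bot.capture("top")[:,:,::-1])
E
```

```text
[ 0.4507 -0.04    0.3049] 0.050878551096808375 jaw az 1.4707455531885383 [-0.2375  0.2806  0.259   2.1186 -0.1162  0.7514  1.5674]
```

View pics/w6.png

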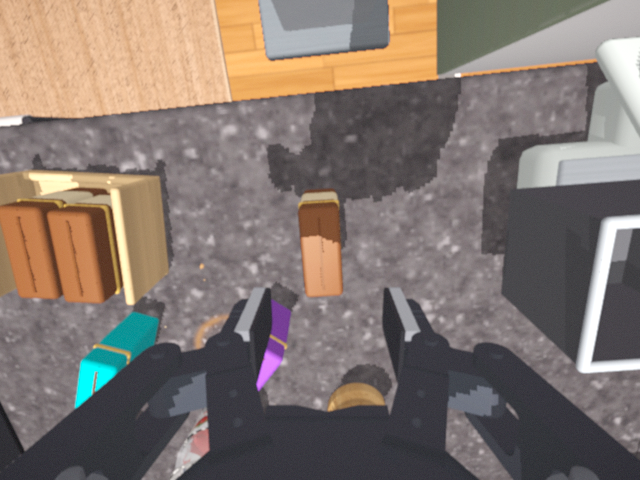

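```bash
python3 - <<'E'
from h import *
import pickle
s,W=pickle.load(open("w6.pkl","rb"))
c=np.array([(301,209),(338,209),(342,295),(306,297)])
w=np.array([plane(W,*q,.07)[:2] for q in c]);print(w,w.mean(0));d=w[0]+w[1]-w[2]-w[3];print("az of block x",np.arctan2(-d[1],-d[0]),np.linalg.norm(d)/2)
# purple base and top
print("purple",plane(W,290,300,0.07),plane(W,290,300,0.0),plane(W,258,385,.07))
im=cv2.imread("pics/t6.png");cv2.imwrite("pics/t6c.png",cv2.resize(im[200:320,200:440],None,fx=3.3,fy=3.3,interpolation=2))
E
```

```text
[[ 0.4196 -0.0503]
 [ 0.4219 -0.0276]
 [ 0.4811 -0.0302]
 [ 0.48   -0.0544]] [ 0.4506 -0.0406]
az of block x -0.05645922369383675 0.05989870493582371
purple [ 0.4811 -0.0654  0.07  ] [ 0.5184 -0.0771  0.    ] [ 0.5482 -0.0981  0.07  ]
```

View pics/t6c.png

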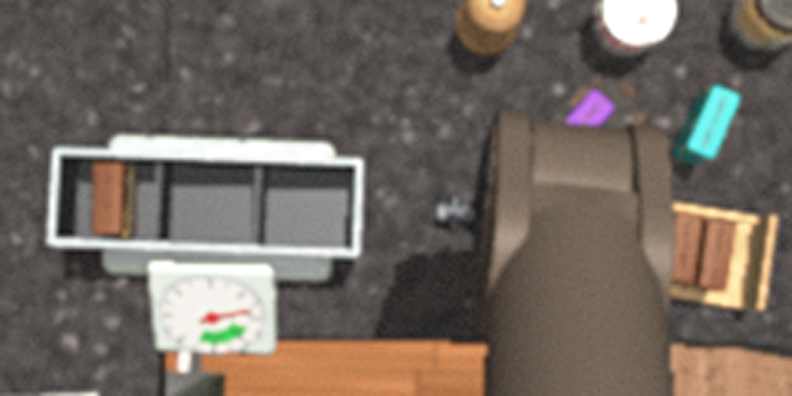

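The block stands at (0.4506, −0.0406), right under the gripper. I'm taking it by its wide faces.

Request:
move_arm([
  [60,[0,0,-1],[0,0,0.06]],
  [60,[0,0,-3.5],[0,0,0.06]],
  [60,[0,0,-6],[0,0,0.06]],
  [60,[0,0,-8],[0,0,0.06]],
  [60,[0,0,-9.5],[0,0,0.06]],
  [60,[0,0,-10.3],[0,0,0.06]],
  [60,[0,0,-10.5],[0,0,0.06]],
  [40,[0,0,-10.5],[0,0,0.06]],
  [20,[0,0,-10.5],[0,0,0.06]],
  [15,[0,0,-10.5],[0,0,0.06]],
], force=35)

```text
clock: 8.82
tool_pos: [0.4511, -0.0402, 0.2008]
tool_rot: [0.71, -0.704, 0.014, -0.017]
wrist_force: [-0.4, -0.2, -2.0]
opening: 0.0256
```

Request:
move_arm([
  [15,[0,0,0],[0,0,0]],
  [15,[0,0,0],[0,0,0]],
  [15,[0,0,0],[0,0,0]],
  [15,[0,0,0],[0,0,0]],
])

```text
clock: 9.15
tool_pos: [0.4511, -0.0401, 0.201]
tool_rot: [0.71, -0.704, 0.014, -0.017]
wrist_force: [-0.0, -0.4, -1.3]
opening: 0.0255
```

Request:
move_arm([
  [15,[0,0,1],[0,0,0]],
  [15,[0,0,3],[0,0,0]],
  [15,[0,0,6],[0,0,0]],
  [15,[0,0,9],[0,0,0]],
  [15,[0,0,12],[0,0,0]],
  [15,[0,0,15],[0,0,0]],
  [15,[0,1,17],[0,0,0]],
  [15,[0,2,17],[0,0,0]],
  [15,[0,3,17],[0,0,0]],
  [15,[0,3,17],[0,0,0]],
])

```text
clock: 9.98
tool_pos: [0.4507, -0.0079, 0.3701]
tool_rot: [0.71, -0.704, 0.014, -0.016]
wrist_force: [-0.3, -0.2, -1.6]
opening: 0.0253
```

```bash
python3 - <<'E'
from h import *
import pickle
from scipy.spatial.transform import Rotation as Ro
s=bot.read_state();P=bot.camera_params("wrist")
R=Ro.from_quat(s["tool_rot"],scalar_first=True).as_matrix()
print(s["tool_pos"],s["opening"],"jaw az",np.arctan2(R[1,2],R[0,2]),s["joints"])
a=bot.capture("wrist");pickle.dump((s,P),open("w7.pkl","wb"))
cv2.imwrite("pics/w7.png",a[:,:,::-1])
E
```

```text
[ 0.4507 -0.0079  0.3701] 0.02533212821008703 jaw az 1.5288898046999888 [-0.3114  0.1841  0.2502  2.042  -0.0687  0.918   1.5051]
```

View pics/w7.png

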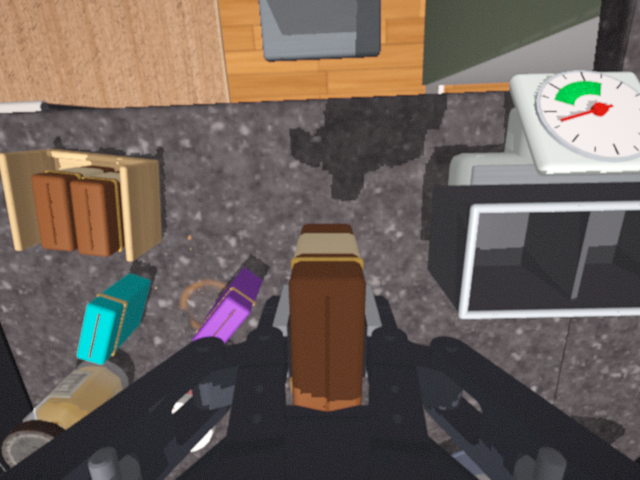

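```bash
python3 - <<'E'
import cv2
s=cv2.imread("pics/w7.png")
cv2.imwrite("pics/c7.png",cv2.resize(s[180:330,420:640],None,fx=3.6,fy=3.6,interpolation=2))
cv2.imwrite("pics/c8.png",cv2.resize(s[55:180,500:640],None,fx=4.5,fy=4.5,interpolation=2))
E
```

```text
(no output)
```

View pics/c7.png

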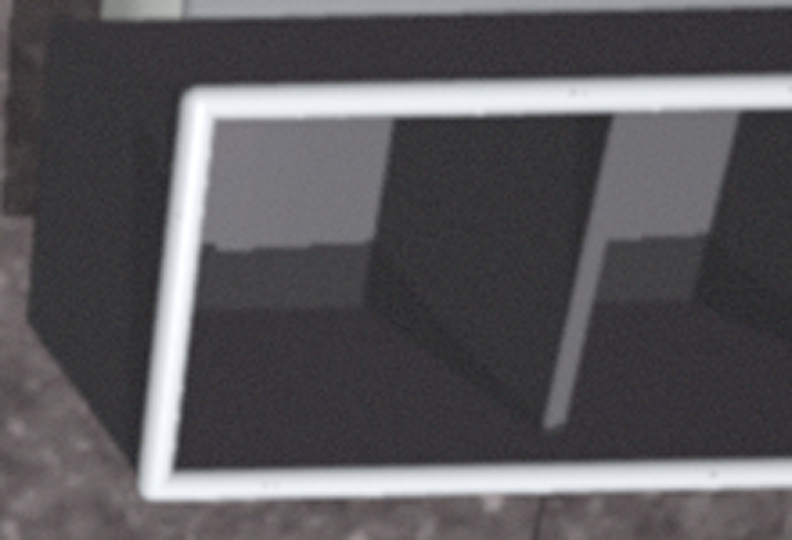

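View pics/c8.png

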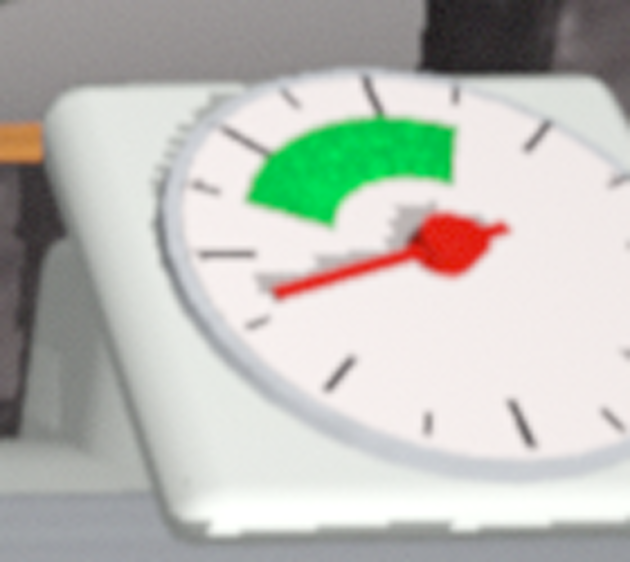

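```bash
python3 - <<'E'
from h import *
import pickle
s,W=pickle.load(open("w7.pkl","rb"));P=bot.camera_params("top")
f=lambda a:(a[0]/3.6+420,a[1]/3.6+180); g=lambda a:(a[0]/6+205,a[1]/6+225)
for n,a,b in(("front",(199,105),(617,307)),("back",(158,483),(622,147))):
    print(n,tri([ray(W,*f(a)),ray(P,*g(b))]))
for z in(.128,.130,.132):
    F=plane(W,*f((199,105)),z);B=plane(W,*f((158,483)),z);print(z,"front",F[:2],"back",B[:2],"dist(74)",np.linalg.norm(F-B), "az x",np.arctan2(B[1]-F[1],B[0]-F[0]))
    L1=plane(W,*f((790,95)),z);print("  y-dir yaw",-np.arctan2(L1[0]-F[0],L1[1]-F[1]))
    L2=plane(W,*f((790,475)),z);print("  y-dir yaw",-np.arctan2(L2[0]-B[0],L2[1]-B[1]))
    D1=plane(W,*f((560,428)),z);print("  divider back",D1[:2])
    F=plane(P,*g((617,307)),z);B=plane(P,*g((622,147)),z);C=plane(P,*g((66,294-5)),z);D=plane(P,*g((73,128)),z);print("  top",F[:2],B[:2],C[:2],D[:2])
# block in gripper
print("block top px proj of TCP axis at top z", proj(W,s["tool_pos"]-[0,0,.131]))
E
```

```text
front (array([0.4259, 0.0889, 0.1332]), [np.float64(4.539908203788533e-05), np.float64(4.53990820379789e-05)])
back (array([0.4991, 0.0873, 0.1353]), [np.float64(0.0003029265264759005), np.float64(0.0003029265264757968)])
0.128 front [0.4272 0.0913] back [0.5038 0.0904] dist(74) 0.07660705365452342 az x -0.012241442431924146
  y-dir yaw -0.026820008575033298
  y-dir yaw -0.03318037129409093
  divider back [0.4953 0.1681]
  top [0.426 0.089] [0.4995 0.0877] [0.431 0.342] [0.5052 0.3412]
0.13 front [0.4267 0.0904] back [0.5026 0.0895] dist(74) 0.0758816600686521 az x -0.01224144243192412
  y-dir yaw -0.026820008575033232
  y-dir yaw -0.033180371294090516
  divider back [0.4941 0.1664]
  top [0.426 0.089] [0.4993 0.0877] [0.431  0.3415] [0.505  0.3408]
0.132 front [0.4262 0.0895] back [0.5013 0.0886] dist(74) 0.07515626648278083 az x -0.012241442431924083
  y-dir yaw -0.026820008575033173
  y-dir yaw -0.03318037129409009
  divider back [0.493  0.1648]
  top [0.4259 0.0889] [0.4991 0.0877] [0.4309 0.3411] [0.5048 0.3403]
block top px proj of TCP axis at top z [321.5743 359.9555]
```

```bash
python3 - <<'E'
from h import *
import pickle
s,W=pickle.load(open("w7.pkl","rb"))
z=s["tool_pos"][2]-.131
c=[(291,264),(364,264),(363,405),(292,405)]
w=np.array([plane(W,*q,z)[:2] for q in c]);print(w,w.mean(0)-s["tool_pos"][:2])
im=cv2.imread("pics/w7.png");cv2.imwrite("pics/c9.png",cv2.resize(im[215:425,260:400],None,fx=2.8,fy=2.8,interpolation=2))
E
```

```text
[[ 0.4138 -0.016 ]
 [ 0.4148  0.0073]
 [ 0.4714  0.0065]
 [ 0.47   -0.0198]] [-0.0082  0.0024]
```

View pics/c9.png

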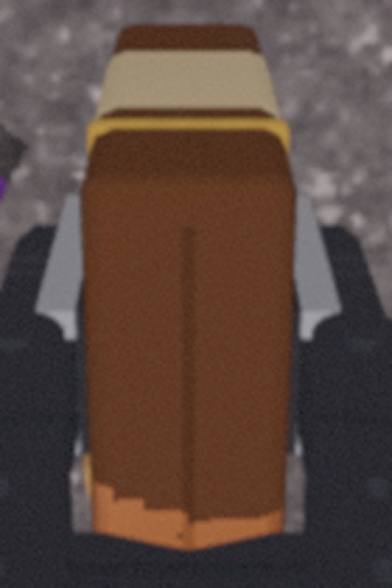

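```bash
python3 - <<'E'
from h import *
import pickle
s,W=pickle.load(open("w7.pkl","rb"))
z=s["tool_pos"][2]-.131
for q in [(290.5,279),(364,279),(327,279),(327,408),(302,224),(351,224)]: print(q,plane(W,*q,z if q[1]>270 else s["tool_pos"][2]-.201)[:2]-s["tool_pos"][:2])
E
```

```text
(290.5, 279) [-0.0317 -0.0086]
(364, 279) [-0.0306  0.0152]
(327, 279) [-0.0312  0.0032]
(327, 408) [0.0214 0.001 ]
(302, 224) [-0.0302 -0.0092]
(351, 224) [-0.0291  0.0164]
```

Request:
move_arm([
  [15,[0.5,3,0],[0,0,0.015]],
  [15,[1,6.5,0],[0,0,0.015]],
  [15,[1.3,10,0],[0,0,0.015]],
  [15,[1.3,12.5,0],[0,0,0.015]],
  [15,[1.3,13.5,0],[0,0,0.015]],
  [15,[1.3,13.7,0],[0,0,0.015]],
  [15,[1.3,13.7,0],[0,0,0.015]],
  [15,[1.3,13.7,0],[0,0,0.015]],
])

```text
clock: 10.7
tool_pos: [0.4635, 0.1263, 0.3691]
tool_rot: [0.71, -0.704, 0.01, -0.011]
wrist_force: [-0.6, -0.3, -0.9]
opening: 0.0258
```

```bash
python3 - <<'E'
from h import *
import pickle
from scipy.spatial.transform import Rotation as Ro
s=bot.read_state();P=bot.camera_params("wrist")
R=Ro.from_quat(s["tool_rot"],scalar_first=True).as_matrix()
print(s["tool_pos"],s["opening"],"jaw az",np.arctan2(R[1,2],R[0,2]),R[:,1],s["joint_vel"])
a=bot.capture("wrist");pickle.dump((s,P),open("w10.pkl","wb"))
cv2.imwrite("pics/w10.png",a[:,:,::-1])
E
```

```text
[0.4635 0.1263 0.3691] 0.0257510695753509 jaw az 1.541752704488058 [ 0.0012  0.0073 -1.    ] [ 0.0095 -0.009   0.0042 -0.0009 -0.0024 -0.0003 -0.0021]
```

View pics/w10.png

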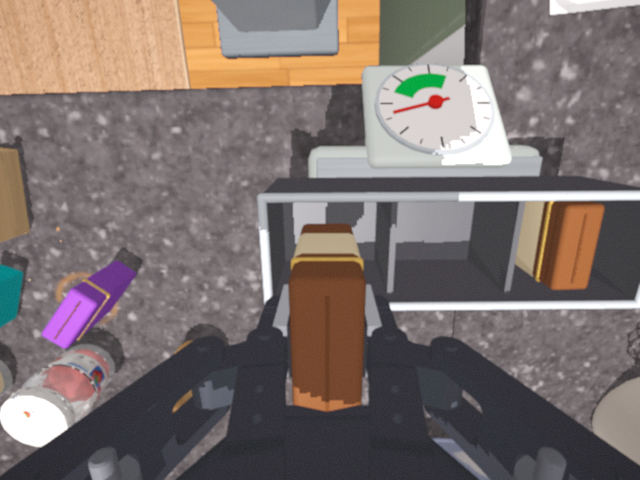

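```bash
python3 - <<'E'
from h import *
import pickle
s,W=pickle.load(open("w10.pkl","rb"))
z=.134
for q in [(325,197),(390,197),(420,306),(560,304),(263,198),(264,305),(391,200),(392,290)]: print(q,plane(W,*q,z)[:2])
E
```

```text
(325, 197) [0.426  0.1286]
(390, 197) [0.4272 0.1684]
(420, 306) [0.503  0.1909]
(560, 304) [0.5047 0.2863]
(263, 198) [0.4254 0.0908]
(264, 305) [0.4987 0.0851]
(391, 200) [0.4291 0.169 ]
(392, 290) [0.4903 0.1715]
```

Request:
move_arm([
  [15,[0,0.2,-0.5],[0,0,0]],
  [15,[0,0.2,-1.5],[0,0,0]],
  [15,[0,0.2,-3],[0,0,0]],
  [15,[0,0.2,-4.5],[0,0,0]],
  [15,[0,0.2,-6],[0,0,0]],
  [15,[0,0.2,-7.5],[0,0,0]],
  [15,[0,0.2,-9],[0,0,0]],
  [15,[0,0.2,-10],[0,0,0]],
  [15,[0,0.2,-10.5],[0,0,0]],
  [15,[0,0.2,-10.7],[0,0,0]],
])

```text
clock: 11.58
tool_pos: [0.4634, 0.1277, 0.2614]
tool_rot: [0.709, -0.705, 0.011, -0.011]
wrist_force: [-0.4, -0.3, -1.0]
opening: 0.0254
```

```bash
python3 - <<'E'
from h import *
s=bot.read_state();print(s["tool_pos"],s["wrist_force"],s["wrist_torque"],s["opening"])
a=bot.capture("wrist");b=bot.capture("scene")
cv2.imwrite("pics/w11.png",np.hstack([cv2.resize(a,(400,300)),cv2.resize(b[180:300,210:370],(400,300))])[:,:,::-1])
E
```

```text
[0.4634 0.1277 0.2614] [-0.3906 -0.2654 -1.015 ] [-0.0143  0.0009  0.0482] 0.02538895892302443
```

View pics/w11.png

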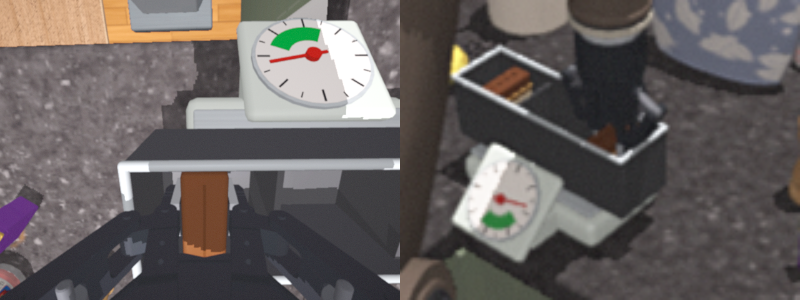

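The block is inside the cup with no side force, and the needle is unchanged. I'm lowering slowly.

Request:
move_arm([
  [15,[0,0,-0.15],[0,0,0]],
  [15,[0,0,-0.3],[0,0,0]],
  [15,[0,0,-0.45],[0,0,0]],
  [15,[0,0,-0.6],[0,0,0]],
  [15,[0,0,-0.7],[0,0,0]],
  [15,[0,0,-0.7],[0,0,0]],
  [15,[0,0,-0.7],[0,0,0]],
])

```text
clock: 12.27
tool_pos: [0.4639, 0.1281, 0.2554]
tool_rot: [0.71, -0.704, 0.01, -0.011]
wrist_force: [1.2, 0.4, -0.2]
opening: 0.0256
```

```bash
python3 - <<'E'
from h import *
s=bot.read_state();print(s["tool_pos"],s["wrist_force"],s["wrist_torque"],s["opening"])
a=bot.capture("wrist")
cv2.imwrite("pics/w12.png",a[:300,200:,::-1])
E
```

```text
[0.4639 0.1281 0.2554] [ 1.2491  0.3695 -0.2466] [-0.0855 -0.1878  0.0517] 0.02560830166390846
```

View pics/w12.png

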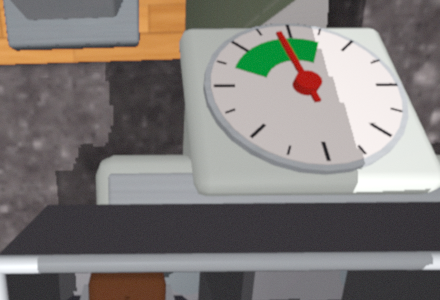

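The needle has moved, so the block carries on the cup floor. I'm opening within the finger room and rising.

Request:
move_arm([
  [36,[0,0,0],[0,0,0]],
  [44,[0,0,0],[0,0,0]],
  [44,[0,0,0],[0,0,0]],
  [44,[0,0,0],[0,0,0]],
  [44,[0,0,0.5],[0,0,0]],
  [44,[0,0,1.5],[0,0,0]],
  [44,[0,0,3],[0,0,0]],
  [44,[0,0,5.5],[0,0,0]],
  [44,[0,0,8.5],[0,0,0]],
  [44,[0,0,11.5],[0,0,0]],
])

```text
clock: 13.15
tool_pos: [0.4634, 0.1273, 0.3721]
tool_rot: [0.709, -0.705, 0.011, -0.011]
wrist_force: [1.2, 1.2, 0.1]
opening: 0.0379
```

Request:
move_arm([
  [44,[0,-4,1],[0,0,0]],
  [44,[0,-8,1],[0,0,0]],
  [44,[0,-10,1],[0,0,0]],
  [44,[0,-10,1],[0,0,0]],
  [44,[0,-10,1],[0,0,0]],
  [44,[0,-10,1],[0,0,0]],
  [44,[0,-10,1],[0,0,0]],
  [44,[0,-10,1],[0,0,0]],
])

```text
clock: 13.82
tool_pos: [0.4634, 0.0283, 0.3821]
tool_rot: [0.709, -0.705, 0.01, -0.011]
wrist_force: [0.3, -0.0, -0.4]
opening: 0.0376
```

```bash
python3 - <<'E'
from h import *
s=bot.read_state();print(s["tool_pos"],s["wrist_force"],s["opening"])
a=bot.capture("wrist");b=bot.capture("scene");t=bot.capture("top")
cv2.imwrite("pics/w13.png",a[:,:,::-1])
cv2.imwrite("pics/w13b.png",np.hstack([cv2.resize(b[180:360,210:450],(400,300),interpolation=2),cv2.resize(t[220:310,205:325],(400,300),interpolation=2)])[:,:,::-1])
E
```

```text
[0.4634 0.0283 0.3821] [ 0.2913 -0.0021 -0.3808] 0.03758415600777918
```

View pics/w13.png

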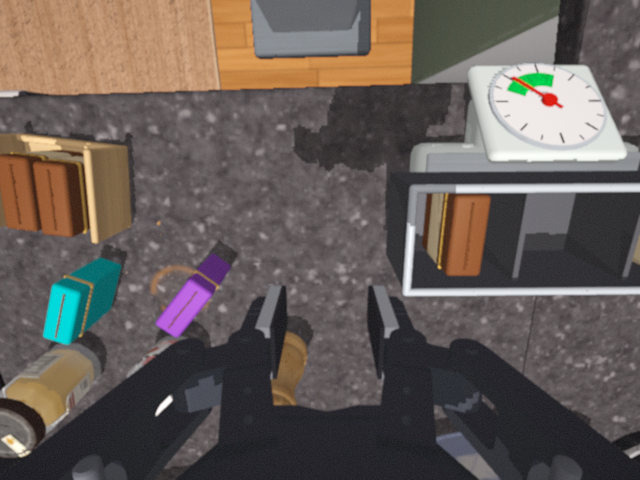

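View pics/w13b.png

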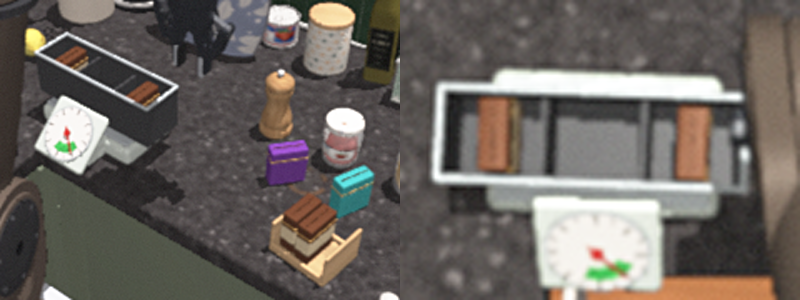

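```bash
python3 - <<'E'
from h import *
a=cv2.imread("pics/w13.png")[55:170,460:640]
cv2.imwrite("pics/c13.png",cv2.resize(a,None,fx=4.4,fy=4.4,interpolation=2))
# rectify with the dial's long marks: fit ellipse on white disc -> use marks by homography (see view)
E
```

```text
(no output)
```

View pics/c13.png

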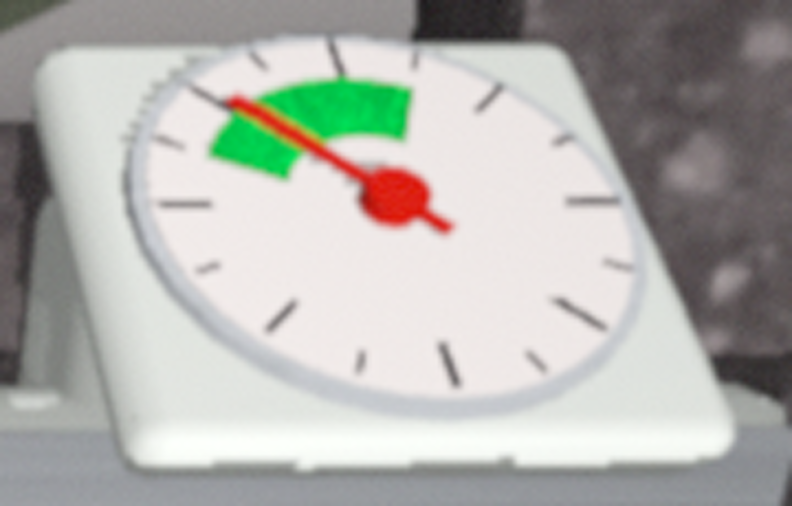

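```bash
python3 - <<'E'
from h import *
p=np.float32([(450,365),(281,316),(185,204),(211,96),(337,57),(490,97),(593,201),(580,313)])
a=np.arange(8)*np.pi/4;w=np.float32(np.c_[np.sin(a),np.cos(a)])
H,_=cv2.findHomography(p,w)
q=cv2.perspectiveTransform(np.float32([[(233,101),(250,166),(408,113),(395,197)]]),H)[0]
c=q[3];print(q)
for k in q[:3]: print(np.arctan2(*(k))%(2*np.pi),"rad",np.arctan2(*(k))%(2*np.pi)/.00785,"g",np.arctan2(*(k-c))%(2*np.pi)/.00785)
E
```

```text
[[ 0.6063 -0.6811]
 [ 0.6261 -0.2399]
 [-0.2547 -0.5971]
 [-0.0317 -0.0322]]
2.4142373 rad 307.54617 g 301.22726
1.9366626 rad 246.70862 g 239.05194
3.5448623 rad 451.57483 g 448.10455
```

The needle is at about 305 g and the sector runs from about 243 to 450 g, so it rests well inside. The new block and the other three stand upright and nothing touches the gripper, so I'm handing in.

```bash
python3 - <<'E'
from cell import bot
print(bot.finish_job(),bot.read_state()["clock"])
E
```

```text
the job is handed in; nothing more can be done
the job is handed in; nothing more can be done
```

I added one block from the wooden box to the tin, which put the red needle inside the green sector, and handed the job in at about 14 s of the 72 s. I took the −y block by its narrow edges and stood it on the free worktop. I then re-gripped it across its wide faces and set it down in cup 1.

**Last checks:**
- **Needle:** it reads about 305 g by the dial marks. The green sector runs from about 243 to 450 g (middle about 345 g), so I added no second block.
- **Blocks:** by eye in the pictures, the new block and the first one stand upright in the tin, and the other two stand in the box.
- **Gripper:** it is empty, parked clear, with a wrist force below 0.5 N.
- **Bystanders:** none of my moves came near them. I did not re-measure their positions, and the lemon, garlic and shaker are hardly or not at all in the last pictures.

**Small disagreements:**
- The first descent onto the box ended 7 mm off in y, and I corrected it before gripping.
- The tin rim measured 0.130 m high in one pair of views and 0.134 m in another.
- While I was pressing the block down, the needle briefly read about 375 g, then fell back on release.

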